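Set the speed selector to four and start the drive

TASK

Push the bar of the drive controller's rotary selector clockwise with a fingertip, click by click, to its fourth position (four pips), and do not let it go beyond the fourth. Once it rests there, press the larger of the two buttons on the push-button box right down and let it come up again, to start the drive. Push lightly and grip, lift or carry nothing; leave the small button and the loose parts alone.

Things in the scene. Friction and masses are not known exactly. Their poses are not given: they have to be found in the camera images.
- controller: Drive controller: grey fixed box 130 (x) x 150 (y) x 60 mm high, metal top panel; origin under its centre on the bench. Its own +x faces roughly away from the robot. The selector's axis stands at (-12, 0) mm. Round it, 54 to 65 mm out, are six groups of 1 to 6 black pips, one at each selector position. It may stand left or right of the push-button box.
- selector_axis (a point): Point on the selector's upright turning axis at the height of the panel (60 mm above the bench); axes as the controller's. The bar's long end with the tab points at the angle 1.309 rad minus the joint value, counted from +x towards +y: position 1 is 75 degrees left of straight away, 4 is 15 degrees right of it. Hub 28 mm across, up to 74 mm above the bench; skirt 48 mm across, up to 66.5 mm.
- selector (a joint): Angle of the selector (rad): 0 at position 1, growing clockwise from above by 0.5236 a click; position 4 reads 1.571, 6 reads 2.618; stops just beyond 1 and 6. It starts at 1, 2 or 3. A spring holds each position: about 5 N on the tab moves it, and past half way (0.26 rad) it snaps by itself to the next.
- selector_tip (a point): Point inside the tall tab at the selector bar's long end, 40 mm from the axis and 79 mm above the bench. The black bar is 12 mm wide with upright sides. Its tab, 24 to 50 mm from the axis, stands from 66 to 92 mm above the bench and has a white line on top; the rest, to 16 mm behind the axis, is only 74 mm high. There is 6 mm of air under the tab.
- button_box: Push-button box: grey fixed box 70 (x) x 110 (y) x 42 mm high; origin under its centre on the bench. On top, along its own y, are the larger button at y = +25 mm and the small one at y = -32 mm.
- start_button_top (a point): Centre of the top face of the larger button (32 mm across, grey, in a round black housing). It is pressed straight down.
- start_button (a joint): Travel of the larger button in m: 0 up, 0.006 right down (5 N); springs back up.
- jog_button_top (a point): Centre of the top face of the small button (16 mm across), to be left alone.
- jog_button (a joint): Travel of the small button in m: 0 up, 0.006 right down.
- hex_nut: Loose bystander: dark steel hexagon nut, 30x35x16 mm, lying flat; origin at the centre of its underside.
- bushing: Loose bystander: plain bronze bushing, 26 mm across and 24 mm high, standing; origin at the centre of its underside.
- flange: Loose bystander: dark round steel flange with a hub, 60 mm across and 24 mm high; origin at the centre of its underside.
- grease_tin: Loose bystander: round tin, 60 mm across and 24 mm high; origin at the centre of its underside.
- gear: Loose bystander: brass spur gear, 43 mm across and 12 mm high, lying flat; origin at the centre of its underside.

How it is judged:
By the outcome, as a careful person would: the job done as asked, in the order asked, and still so for the second after the job is handed in, with the robot touching nothing.
It also fails if it takes over 58 s, if anything falls off the work surface, if the arm or the gripper's body presses on something with over 40 N, if the wrist force passes 120 N, or if a joint passes its speed limit or range.

ROBOT

A 7-joint arm with a two-finger parallel gripper is mounted at the origin on a cart in front of the work surface, level with it; the furniture and walls round the work are solid. World frame = base frame: x ahead of the robot, y to its left, z up, the work surface at z = 0. Lengths are in m, angles in rad, forces in N, time in s.
With the tool pointing down it reaches from about 0.35 to 0.9 m from the base axis. Payload 19.9 kg.
Tool frame: the origin (TCP) lies at the very end of the fingers, on their centre line; the grasp point (between the pads) lies 19 mm behind it; z points along the fingers, y is the line along which they close (so a half turn about z gives the same grasp; the last joint's range is limited). The gripper opens to 94 mm and grips with 3 to 60 N. Pads are 16 mm wide; open, the fingers measure 119 mm over their backs; the gripper's body (75 mm by 177 mm) begins 78 mm behind the grasp point.
Start: joints at [1.244, 0.417, -0.01, 1.614, 0.005, 1.111, -0.053], TCP at [0.176, -0.6, 0.205] pointing down, gripper open.
Joint ranges: [-2.81, 2.81], [-0.39, 2.02], [-1.27, 1.25], [0.06, 2.57], [-1.19, 4.33], [0.19, 2], [-2.82, 2.82]. Speed limits (rad/s): [1.89, 1.89, 2.39, 2.39, 3.01, 3.01, 3.01].

INTERFACE

Orientations are given as [roll, pitch, yaw] about the fixed x, y, z axes, in that order (R = Rz(yaw) Ry(pitch) Rx(roll)).
In Python, from station import r gives the robot as it stands.
- The arm moves only by the tool drive_tool, never from a script. Its argument "series" is one flat list of numbers, 7 for each row, row after row: the opening, from 0 (shut) to 1 (fully open), then the shift along the world's x, y, z in mm, then the turn, a rotation vector about the world's x, y, z in rad. In form: [claw, x, y, z, wx, wy, wz, claw, x, y, z, wx, wy, wz, ...]. A call has 1 to 5 rows; each row is the pose to reach, as a shift and turn from the pose commanded when the call began; what a row does not reach only later rows make up. A row lasts 1/8 s, in which the tool goes at most 62.5 mm and 10.7 degrees, less where a joint would pass 70% of its speed; a pose out of reach is approached as far as the arm can. A call with a gripper value outside its range is refused whole. The fingers move at their own pace and stop on an object; "squeeze" is the grip in N (left out, the last holds). Time passes only in rows, so rows that repeat a pose let the fingers close. It gives the time, the measured TCP pose, the force, the opening and the grip force at its end, in the units of the state.
- r.get_state(): the state, without advancing time (a new reading comes with each control period).
- r.grab_frame(name): name is "side" or "top" or "wrist"; returns a dict with "img" (420x560x3 uint8, red, green, blue), "vfov" (degrees; the focal length in pixels is half the picture's height over the tangent of half this angle, whatever the lens; pixels are square), "cx", "cy" (the principal point, pixels), "dist_coeffs" ([k1, k2, p1, p2, k3] as OpenCV has them; the pictures are not rectified), "rvec" (rotation vector, rad) and "tvec" (3), from world to camera coordinates, as OpenCV has them; the wrist camera has in their place "mount" (4x4, takes a point from camera to tool coordinates, whose origin is the TCP and whose axes are the flange's). Camera axes: x right, y down, z forward; pixel columns grow to the right and rows downward; lengths in m; the calibration is good to about 2 mm. A picture is of the moment at which its call begins: read the wrist's pose just before it. There is no depth.
- r.finish_job(): hands the job in; it is judged then, once.
Trained networks look in the newest picture that a camera, given by its name, has taken for a name from the list of things; names that differ only in an ending like _2 or _b are one class to them, and where a whole thing is asked for, a point or a joint stands for the part that bears it (a point fixed in the world has none). Each returns a list of dicts, best first, with "confidence" (0 to 1); they miss things now and then, are a little off and sometimes report something else, mostly with a low value. They report only what shows in the picture. A call takes as long as a camera call.
- r.find_in(camera, thing): "location" ([column, row] in pixels, amid what is visible of it).
The state is a dict: "t": time; "joint_pos": joint angles; "qvel": joint speeds; "tau": joint torques, N m; "eef_pos": TCP position; "eef_rot": TCP orientation; "force": force on the tool from outside, world axes, zero at the start; "torque": the same for the moment, N m; "grip_width": finger opening in m; "gripper_force": force on a finger pad.
Only numpy, scipy, OpenCV 4.12 (cv2) and the standard library are available. Lean on these libraries where they do the work, as an engineer would, in place of code of your own. Each camera call takes 0.05 s, during which the arm holds its last target. There are 200 camera calls.

## Working session

There is one attempt and no reset: what is moved stays moved. The work goes in short steps, Python scripts to look and compute and a tool call to move; the robot and the scene stay as the last step left them, time stands still between calls to the robot, and variables do not carry over. Pictures are saved under pics/ and viewed, at most 10 in all, crops included, and the job is handed in when it is done.

Besides the shell and the picture viewer there is one more tool, called after "Request:" as name(argument=value, ...), one argument or row to a line, values as JSON. drive_tool: Moves the arm, as the interface text tells. Its arguments: {"type":"object","properties":{"series":{"type":"array"},"squeeze":{"type":"number"}},"required":["series"]}

```bash
mkdir -p pics
cat > h.py <<'E'
import numpy as np, cv2
from scipy.spatial.transform import Rotation as R
from station import r
def grab(n,save=None):
    s=r.get_state(); f=r.grab_frame(n)
    h=f["img"].shape[0]; fl=h/2/np.tan(np.radians(f["vfov"])/2)
    K=np.array([[fl,0,f["cx"]],[0,fl,f["cy"]],[0,0,1]]); D=np.array(f["dist_coeffs"],float)
    if "mount" in f:
        T=np.eye(4); T[:3,:3]=R.from_euler("xyz",s["eef_rot"]).as_matrix(); T[:3,3]=s["eef_pos"]
        M=np.linalg.inv(T@np.array(f["mount"])); rv=cv2.Rodrigues(M[:3,:3])[0]; tv=M[:3,3]
    else: rv=np.array(f["rvec"],float); tv=np.array(f["tvec"],float)
    if save: cv2.imwrite(f"pics/{save}.png",f["img"][:,:,::-1])
    return dict(K=K,D=D,rv=rv,tv=tv,img=f["img"])
def px2w(c,uv,z):
    p=cv2.undistortPoints(np.array([[uv]],float),c["K"],c["D"])[0,0]
    Rm=cv2.Rodrigues(c["rv"])[0]; o=-Rm.T@np.ravel(c["tv"]); d=Rm.T@np.array([p[0],p[1],1])
    return o+d*(z-o[2])/d[2]
def w2px(c,P): return cv2.projectPoints(np.array(P,float).reshape(-1,3),c["rv"],np.ravel(c["tv"]),c["K"],c["D"])[0][:,0]
E
python3 - <<'E'
from h import *
print(r.get_state())
Z=dict(controller=.06,selector_axis=.06,selector_tip=.092,button_box=.042,start_button_top=.055,jog_button_top=.05)
for n in("top","side"):
    c=grab(n,n+"1")
    print(n, np.round(-cv2.Rodrigues(c["rv"])[0].T@np.ravel(c["tv"]),3))
    for k,z in Z.items():
        for d in r.find_in(n,k)[:2]: print(n,k,np.round(d["location"],1),round(d["confidence"],2),np.round(px2w(c,d["location"],z),4))
E
```

```text
{'t': 0.0, 'joint_pos': array([ 1.2445039 ,  0.41796113, -0.01028807,  1.61418963,  0.00471149,
        1.11065962, -0.05300026]), 'qvel': array([-0.00062631,  0.00027865,  0.0006405 , -0.00191305,  0.00079605,
       -0.00080988, -0.00019468]), 'tau': array([ 5.45893818e-04, -8.51239157e+01,  6.39170408e-01, -4.25977063e+01,
       -4.86805639e-02,  1.87481765e-02,  9.77949276e-05]), 'eef_pos': array([ 0.17546966, -0.59947326,  0.20482687]), 'eef_rot': array([-3.14040286e+00,  1.06285247e-04,  2.84791996e-01]), 'force': array([-0.45936915, -0.21342738,  0.61518257]), 'torque': array([0.00073164, 0.02278183, 0.00475285]), 'gripper_force': 0.0, 'grip_width': 0.09356089367553502}
top [ 0.515 -0.13   1.375]
top selector_axis [188.4 203.1] 0.73 [0.5545 0.0823 0.06  ]
top selector_tip [184.5 207.3] 0.79 [0.543  0.0866 0.092 ]
top button_box [297.5 224.8] 0.92 [ 0.5044 -0.1959  0.042 ]
side [ 0.344 -0.95   0.751]
side controller [260.7 186.7] 0.92 [0.5329 0.0224 0.06  ]
side selector_axis [262.  184.1] 0.56 [0.5381 0.0318 0.06  ]
side button_box [268.1 267.3] 0.85 [ 0.4912 -0.2235  0.042 ]
side start_button_top [265.8 243.5] 0.61 [ 0.5001 -0.1682  0.055 ]
side jog_button_top [271.5 260.5] 0.4 [ 0.5004 -0.2148  0.05  ]
side jog_button_top [322.5 180.1] 0.35 [0.6826 0.0226 0.05  ]
```

Run:
```python
import cv2
a=cv2.imread("pics/top1.png")[130:290,120:340]; cv2.imwrite("pics/top1c.png",cv2.resize(a,None,fx=3.6,fy=3.6,interpolation=cv2.INTER_CUBIC))
a=cv2.imread("pics/side1.png")[130:330,160:400]; cv2.imwrite("pics/side1c.png",cv2.resize(a,None,fx=3,fy=3,interpolation=cv2.INTER_CUBIC))
```

```text
(no output)
```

View pics/top1c.png

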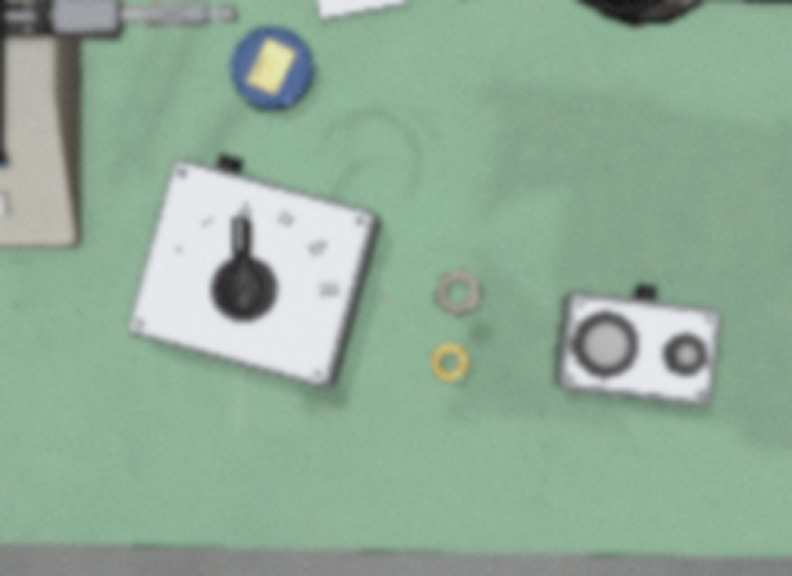

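View pics/side1c.png

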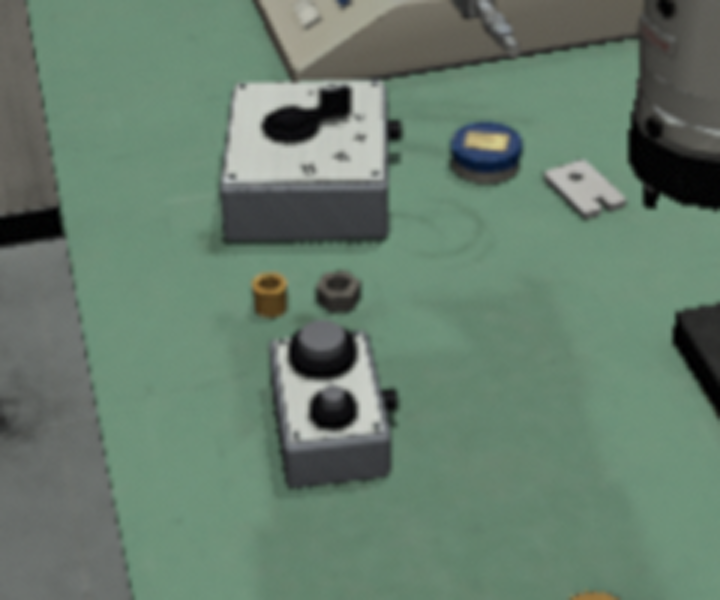

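Controller is on the left with its +x about 15° clockwise of world x. Its bar points straight up in the picture, at the 3-pip group (crop 245,210), so it needs one click. The button box is on the right, with the big button at crop (605,344) and the small one at (685,353).

Run:
```python
from h import *
c=grab("top"); u=lambda x,y:(120+(x+.5)/3.6-.5,130+(y+.5)/3.6-.5)
C=[px2w(c,u(*p),.06)[:2] for p in((181,163),(375,213),(333,382),(133,328))]
print(np.round(C,4)); C=np.array(C); ctr=C.mean(0)
v=C[0]-C[3]+C[1]-C[2]; w=C[0]-C[1]+C[3]-C[2]; print("yaws",np.arctan2(v[1],v[0]),np.arctan2(-w[0],w[1]),np.linalg.norm(v)/2,np.linalg.norm(w)/2)
yaw=np.arctan2(-w[0],w[1]); print("ctr",ctr,"axis",ctr-.012*np.array([np.cos(yaw),np.sin(yaw)]))
print("hub",px2w(c,u(243,289),.07),"tabend",px2w(c,u(241,217),.092),"tabstart",px2w(c,u(241,253),.092))
B=np.array([px2w(c,u(*p),.042)[:2] for p in((570,294),(718,312),(708,403),(560,385))]); print("box",B.round(4),B.mean(0))
print("start",[px2w(c,u(605,344),z).round(4) for z in(.05,.06,.07)],"jog",px2w(c,u(686,353),.055))
print("device",[px2w(c,u(75,240),z).round(3) for z in(0,.1,.15)])
# start button height by triangulation with side
s=grab("side"); us=lambda x,y:(160+(x+.5)/3-.5,130+(y+.5)/3-.5)
for z in(.05,.055,.06,.065,.07,.075): print(z,px2w(c,u(605,344),z)[:2].round(4),px2w(s,us(322,340),z)[:2].round(4))
```

```text
[[ 0.6253  0.1312]
 [ 0.5923 -0.0068]
 [ 0.473   0.0204]
 [ 0.5083  0.1625]]
yaws -0.24271066769881028 -0.2391389619101241 0.12172417970212254 0.144157984437219
ctr [0.54974016 0.0767946 ] axis [0.53808165 0.07963699]
hub [0.53702245 0.08348625 0.07      ] tabend [0.58610407 0.08236983 0.092     ] tabstart [0.56135229 0.08180435 0.092     ]
box [[ 0.5381 -0.1452]
 [ 0.5271 -0.251 ]
 [ 0.4621 -0.2449]
 [ 0.4732 -0.1392]] [ 0.50011887 -0.19510052]
start [array([ 0.503 , -0.1705,  0.05  ]), array([ 0.5031, -0.1702,  0.06  ]), array([ 0.5032, -0.1699,  0.07  ])] jog [ 0.49765057 -0.22768175  0.055     ]
device [array([0.572, 0.221, 0.   ]), array([0.568, 0.195, 0.1  ]), array([0.566, 0.182, 0.15 ])]
0.05 [ 0.503  -0.1705] [ 0.504  -0.1618]
0.055 [ 0.503  -0.1704] [ 0.5028 -0.1674]
0.06 [ 0.5031 -0.1702] [ 0.5017 -0.173 ]
0.065 [ 0.5031 -0.1701] [ 0.5005 -0.1786]
0.07 [ 0.5032 -0.1699] [ 0.4994 -0.1842]
0.075 [ 0.5032 -0.1698] [ 0.4982 -0.1899]
```

View pics/side1.png

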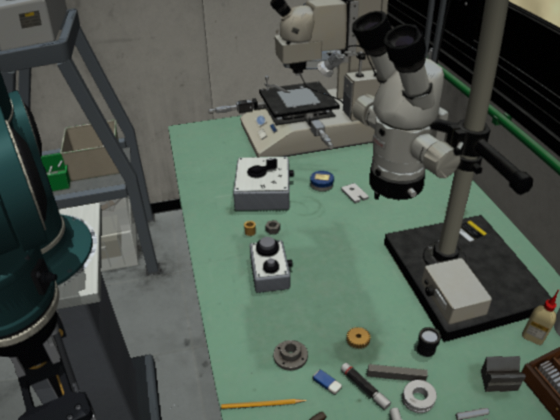

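The microscope base sits left of the controller, from about y = 0.2, and a stereo head hangs at far x; both are clear of the work at z ≈ 0.2. I'll move above the controller with the fingers shut and the tool y along the bar.

Request:
drive_tool(
  series=[0,26,47,4,0,0,0.07,0,52,94,8,0,0,0.14,0,78,141,12,0,0,0.21,0,104,188,12,0,0,0.28,0,130,235,12,0,0,0.34],
  squeeze=10,
)

```text
t: 1.42
eef_pos: [0.3063, -0.3633, 0.2177]
eef_rot: [3.141, 0.0, 0.627]
force: [0.8, -1.1, -0.1]
grip_width: 0.0471
gripper_force: 0.0
```

Request:
drive_tool(
  series=[0,26,47,4,0,0,0.07,0,52,94,8,0,0,0.14,0,78,141,12,0,0,0.21,0,104,188,12,0,0,0.28,0,130,235,12,0,0,0.34],
)

```text
t: 2.05
eef_pos: [0.4363, -0.1283, 0.2298]
eef_rot: [3.141, 0.0, 0.967]
force: [0.5, -0.7, -0.7]
grip_width: 0.001
gripper_force: 0.0
```

Request:
drive_tool(
  series=[0,26,47,4,0,0,0.07,0,52,94,8,0,0,0.14,0,78,141,12,0,0,0.21,0,104,188,12,0,0,0.28,0,130,230,12,0,0,0.32],
)

```text
t: 2.68
eef_pos: [0.5663, 0.1019, 0.2416]
eef_rot: [3.141, -0.0, 1.287]
force: [0.8, -1.2, -0.1]
grip_width: -0.0001
gripper_force: 0.0
```

Run:
```python
from h import *
s=r.get_state(); print(s["t"],s["eef_pos"],s["eef_rot"],s["force"],s["grip_width"],s["joint_pos"])
c=grab("wrist","w1")
for k,z in dict(controller=.06,selector_axis=.06,selector_tip=.092).items():
    for d in r.find_in("wrist",k)[:2]: print(k,np.round(d["location"],1),round(d["confidence"],2),np.round(px2w(c,d["location"],z),4))
print(w2px(c,[[.538,.081,.06],[.5785,.081,.092]]))
```

```text
2.675 [0.56634962 0.1018896  0.24161084] [ 3.14119582e+00 -1.44484108e-04  1.28660471e+00] [ 0.77173624 -1.20309035 -0.09675793] -0.00010989814125379012 [ 0.28415361  0.3613088  -0.6536889   1.68198778  0.23499689  1.17769676
 -0.71317184]
controller [260.5 194.7] 0.87 [0.5511 0.0997 0.06  ]
controller [258.7 207.6] 0.45 [0.5447 0.0857 0.06  ]
selector_axis [258.2 193.9] 0.55 [0.5488 0.1014 0.06  ]
selector_tip [259.3 206.7] 0.92 [0.5492 0.0938 0.092 ]
[[254.38617198 212.9726148 ]
 [289.3914582  210.45897324]]
```

View pics/w1.png

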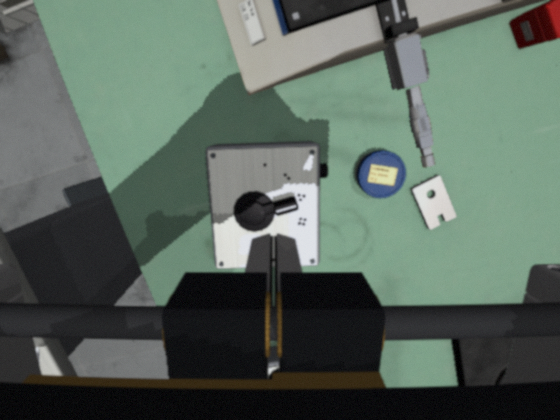

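The wrist picture shows the hub at about (254,211) and the tab, with its white line, from (275,208) to (297,203). The fingers come in from below and the three-pip group is at the tab's end.

Run:
```python
from h import *
c=grab("wrist"); a=c["img"][130:280,190:340,::-1]; cv2.imwrite("pics/w1c.png",cv2.resize(a,(600,600),interpolation=cv2.INTER_CUBIC))
yaw=-.24
for ax in((.538,.0815),):
  e=np.array([np.cos(yaw),np.sin(yaw)]);n=np.array([-e[1],e[0]]); o=np.array(ax)+.012*e
  print("corners pred",[ (w2px(c,[*(o+sx*.065*e+sy*.075*n),.06])[0]-[190,130])*4 for sx in(1,-1) for sy in(1,-1)])
  print("axis74",(w2px(c,[*ax,.074])[0]-[190,130])*4,"tip",(w2px(c,[ax[0]+.05,ax[1],.092])[0]-[190,130])*4)
```

```text
corners pred [array([522.7917125 ,  51.25733274]), array([527.53489237, 554.05508623]), array([52.50439228, 73.18126435]), array([100.65650399, 571.70420489])]
axis74 [256.69207674 339.48915069] tip [434.72047693 306.08332607]
```

View pics/w1c.png

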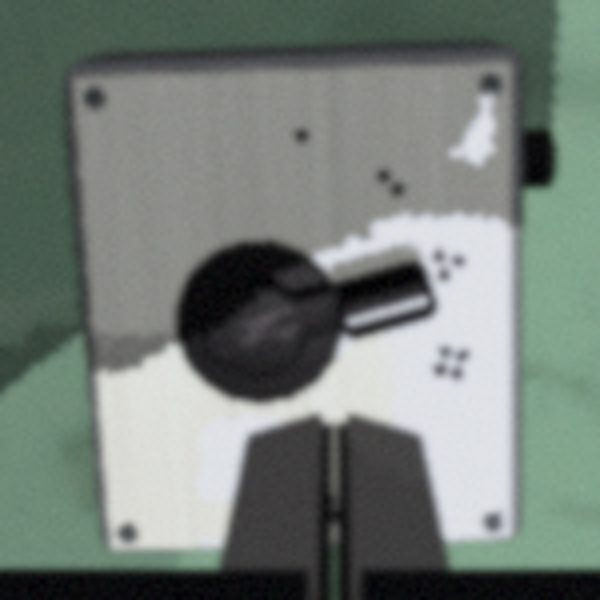

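One click is needed: the bar points at the 3 pips, with its axis at about (0.539, 0.083) and its world angle near 0. I'll descend on the tab's left side.

Request:
drive_tool(
  series=[0,18,18,-20,0,0,0,0,18,18,-70,0,0,0,0,18,18,-120,0,0,0,0,18,18,-155,0,0,0,0,18,18,-167,0,0,0],
)

```text
t: 3.55
eef_pos: [0.5827, 0.1167, 0.073]
eef_rot: [-3.14, 0.002, 1.283]
force: [0.0, 0.2, 0.3]
grip_width: 0.0003
gripper_force: 0.0
```

Run:
```python
from h import *
s=r.get_state(); print(s["t"],s["eef_pos"],s["force"])
c=grab("wrist"); a=c["img"][150:300,190:340,::-1]; t=grab("side")["img"][130:230,210:310,::-1]
cv2.imwrite("pics/w2.png",np.hstack([cv2.resize(a,(400,400),interpolation=2),cv2.resize(t,(400,400),interpolation=2)]))
```

```text
3.55 [0.58267809 0.11665915 0.07302752] [0.01978017 0.20388563 0.30956446]
```

View pics/w2.png

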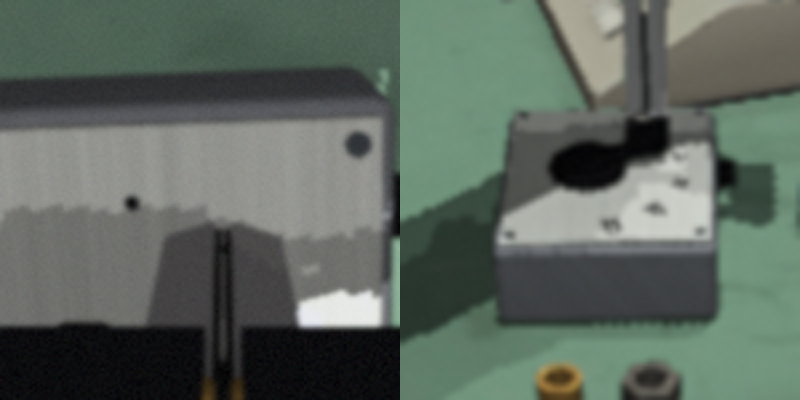

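The fingertips stand beside the tab on its left, clear of the panel. I'll push gently.

Request:
drive_tool(
  series=[0,0,-6,0,0,0,0,0,0,-12,0,0,0,0,0,0,-16,0,0,0,0,0,0,-19,0,0,0,0,0,0,-22,0,0,0,0],
)

```text
t: 4.28
eef_pos: [0.5841, 0.0965, 0.0749]
eef_rot: [3.141, -0.001, 1.285]
force: [2.9, 2.9, 1.6]
grip_width: 0.0003
gripper_force: 1.8
```

Request:
drive_tool(
  series=[0,0,-2,0,0,0,0,0,0,-4,0,0,0,0,0,0,-6,0,0,0,0,0,0,-6,0,0,0,0],
)

```text
t: 4.78
eef_pos: [0.5833, 0.0897, 0.0742]
eef_rot: [-3.141, 0.001, 1.284]
force: [0.3, 0.1, -0.4]
grip_width: 0.0005
gripper_force: 0.0
```

The force rose and then fell to zero, so it may have snapped. I'll check from the side camera.

Run:
```python
from h import *
for i in range(3): r.grab_frame("side")
s=r.get_state(); print(s["t"],s["eef_pos"],s["force"])
t=grab("side")["img"][130:230,210:310,::-1]; u=grab("top")["img"][160:250,140:240,::-1]
cv2.imwrite("pics/s3.png",np.hstack([cv2.resize(t,(400,400),interpolation=2),cv2.resize(u,(400,400),interpolation=2)]))
```

```text
4.925 [0.58338377 0.09003122 0.07425476] [ 0.41205164 -0.17545168 -0.42512372]
```

View pics/s3.png

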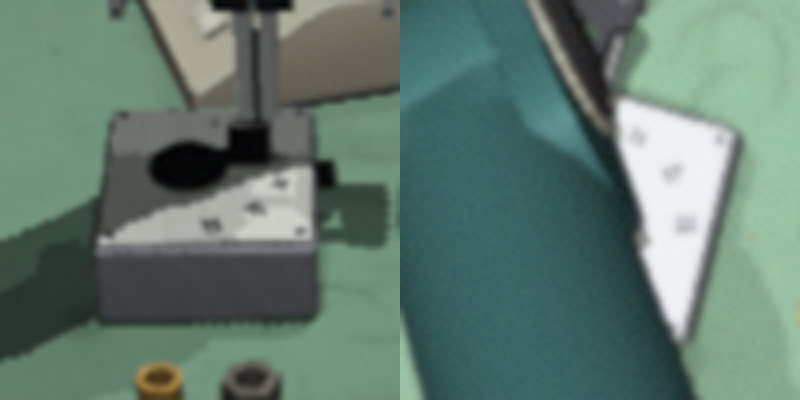

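Run:
```python
from h import *
c=grab("side"); ax=np.array([.539,.083])
cr=c["img"][130:230,210:310,::-1]
def tab(th,z):
    e=np.array([np.cos(th),np.sin(th)]);n=np.array([-e[1],e[0]])
    return [[*(ax+a*e+b*n),z] for a,b in((.024,.006),(.05,.006),(.05,-.006),(.024,-.006))]
ims=[]
for th in(-.0,-.2,-.524):
    im=cv2.resize(cr,(400,400),interpolation=2)
    for z,col in((.066,(0,0,255)),(.092,(0,255,255))):
        p=((w2px(c,tab(th,z))-[210,130]+.5)*4).astype(int); cv2.polylines(im,[p],True,col,1)
    ims.append(im[80:280,60:325])
cv2.imwrite("pics/s4.png",np.hstack(ims))
```

```text
(no output)
```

View pics/s4.png

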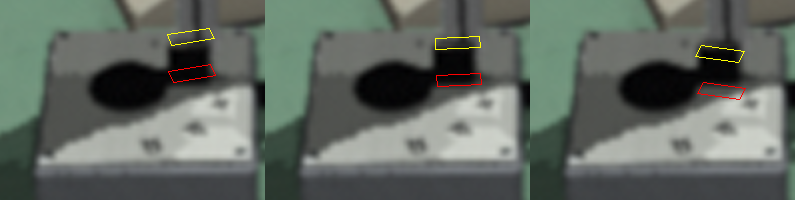

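The tab sits near −0.2 rad, close to the half-way point where the spring force vanishes, so it has not snapped yet. I'll push a few mm further.

Request:
drive_tool(
  series=[0,0,-2,0,0,0,0,0,0,-4,0,0,0,0,0,0,-6,0,0,0,0,0,0,-6,0,0,0,0],
)

```text
t: 5.58
eef_pos: [0.5836, 0.0839, 0.0744]
eef_rot: [-3.141, 0.0, 1.284]
force: [0.3, 0.5, 0.1]
grip_width: 0.0004
gripper_force: 0.0
```

Run:
```python
from h import *
s=r.get_state(); print(s["t"],s["eef_pos"],s["force"])
c=grab("side"); ax=np.array([.539,.083])
cr=c["img"][130:230,210:310,::-1]
def tab(th,z):
    e=np.array([np.cos(th),np.sin(th)]);n=np.array([-e[1],e[0]])
    return [[*(ax+a*e+b*n),z] for a,b in((.024,.006),(.05,.006),(.05,-.006),(.024,-.006))]
ims=[]
for th in(-.3,-.524):
    im=cv2.resize(cr,(400,400),interpolation=2)
    for z,col in((.066,(0,0,255)),(.092,(0,255,255))):
        p=((w2px(c,tab(th,z))-[210,130]+.5)*4).astype(int); cv2.polylines(im,[p],True,col,1)
    ims.append(im[80:280,60:325])
ims.append(cv2.resize(cr,(400,400),interpolation=2)[80:280,60:325])
cv2.imwrite("pics/s5.png",np.hstack(ims))
```

```text
5.575 [0.58359409 0.08387526 0.0743976 ] [0.28576289 0.52633381 0.11728027]
```

View pics/s5.png

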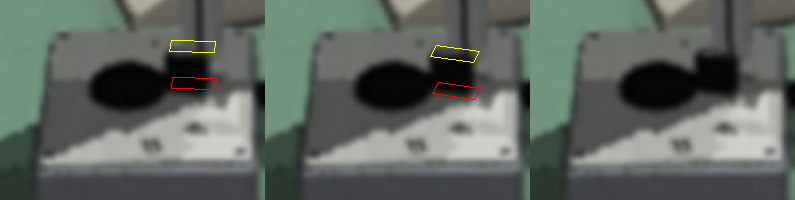

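The tab now matches the overlay for position 4. I'll back off and take a confirming look from above.

Request:
drive_tool(
  series=[0,0,12,0,0,0,0,0,0,25,20,0,0,0,0,0,25,80,0,0,0,0,-10,20,130,0,0,0,0,-17,18,167,0,0,0],
)

```text
t: 6.25
eef_pos: [0.5664, 0.1033, 0.2437]
eef_rot: [3.14, -0.001, 1.286]
force: [0.5, -0.8, -0.4]
grip_width: 0.0002
gripper_force: 0.0
```

Run:
```python
from h import *
s=r.get_state(); print(s["t"],s["eef_pos"],s["force"])
c=grab("wrist"); a=c["img"][130:280,190:340,::-1]; cv2.imwrite("pics/w6.png",cv2.resize(a,(600,600),interpolation=2))
```

```text
6.25 [0.56640488 0.1032595  0.24368087] [ 0.54428027 -0.79252418 -0.39772001]
```

View pics/w6.png

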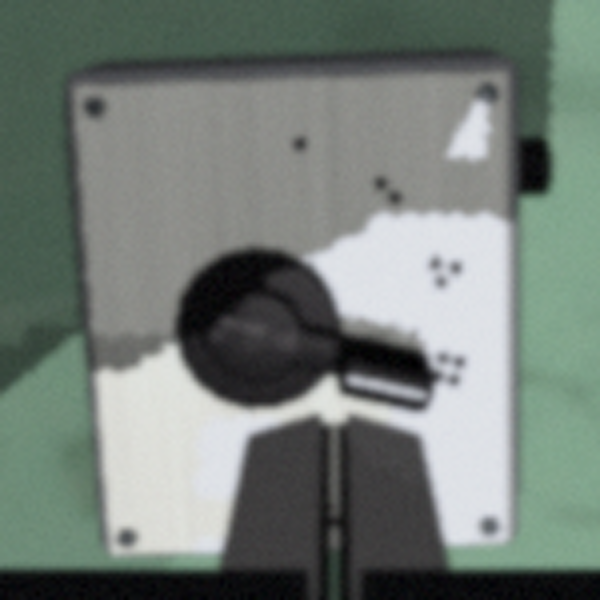

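The bar now rests at the four pips, with the tab pointing at (450,368). Next, over to the larger button.

Request:
drive_tool(
  series=[0,-13,-55,0,0,0,0,0,-26,-110,0,0,0,0,0,-39,-165,-10,0,0,0,0,-52,-220,-25,0,0,0,0,-63,-250,-45,0,0,0],
)

```text
t: 6.92
eef_pos: [0.5032, -0.1499, 0.1961]
eef_rot: [3.141, 0.001, 1.283]
force: [1.5, 0.8, -1.0]
grip_width: 0.0003
gripper_force: 0.0
```

Run:
```python
from h import *
s=r.get_state(); print(s["t"],s["eef_pos"],s["force"])
c=grab("wrist","w7")
for k,z in dict(button_box=.042,start_button_top=.058,jog_button_top=.055).items():
    for d in r.find_in("wrist",k)[:2]: print(k,np.round(d["location"],1),round(d["confidence"],2),np.round(px2w(c,d["location"],z),4))
print(w2px(c,[[.503,-.170,.058],[.4976,-.2277,.055]]), w2px(c,[s["eef_pos"]]))
g=cv2.medianBlur(cv2.cvtColor(c["img"],7),3)
ci=cv2.HoughCircles(g,cv2.HOUGH_GRADIENT,1,20,param1=80,param2=18,minRadius=6,maxRadius=45)
if ci is not None:
    for q in ci[0][:8]: print("circ",q.round(1),px2w(c,q[:2],.056).round(4))
```

```text
6.925 [ 0.50319927 -0.14991629  0.19607175] [ 1.52189421  0.8315221  -0.95229115]
button_box [284.4 212.8] 0.55 [ 0.5093 -0.1731  0.042 ]
start_button_top [277.4 217.1] 0.91 [ 0.5019 -0.1712  0.058 ]
[[278.14255928 215.7539049 ]
 [288.33119832 265.87508931]] [[272.79169151 247.18098783]]
circ [278.5 213.5  23. ] [ 0.5039 -0.1683  0.056 ]
circ [227.5 245.5  44.4] [ 0.4425 -0.1866  0.056 ]
circ [298.5 212.5  37.7] [ 0.5239 -0.1732  0.056 ]
circ [237.5 113.5   9.6] [ 0.4941 -0.062   0.056 ]
circ [485.5 363.5  22.1] [ 0.6917 -0.421   0.056 ]
circ [291.5 262.5  23.2] [ 0.502  -0.2245  0.056 ]
circ [279.5 105.5  15.8] [ 0.5347 -0.0664  0.056 ]
circ [258.5 214.5  22.1] [ 0.4839 -0.1635  0.056 ]
```

Network, circle and top view all agree on (0.503, −0.170). I'll descend above it.

Request:
drive_tool(
  series=[0,0,-20,-20,0,0,0,0,0,-20,-60,0,0,0,0,0,-20,-95,0,0,0,0,0,-20,-118,0,0,0,0,0,-20,-118,0,0,0],
)

```text
t: 7.75
eef_pos: [0.5029, -0.1671, 0.0767]
eef_rot: [-3.139, -0.001, 1.286]
force: [0.9, 0.2, -0.4]
grip_width: 0.0009
gripper_force: 0.0
```

Request:
drive_tool(
  series=[0,0,0,-4,0,0,0,0,0,0,-8,0,0,0,0,0,0,-12,0,0,0,0,0,0,-14,0,0,0,0,0,0,-14,0,0,0],
)

```text
t: 8.38
eef_pos: [0.5036, -0.1678, 0.0645]
eef_rot: [3.142, 0.0, 1.285]
force: [0.2, -0.5, 0.2]
grip_width: 0.0004
gripper_force: 0.0
```

Request:
drive_tool(
  series=[0,0,0,-1,0,0,0,0,0,0,-2,0,0,0,0,0,0,-4,0,0,0,0,0,0,-5,0,0,0,0,0,0,-5,0,0,0],
)

```text
t: 9.0
eef_pos: [0.5037, -0.1678, 0.0595]
eef_rot: [3.142, 0.0, 1.285]
force: [-0.9, -1.5, 3.8]
grip_width: 0.0005
gripper_force: 2.1
```

Request:
drive_tool(
  series=[0,0,0,-1,0,0,0,0,0,0,-2,0,0,0,0,0,0,-3,0,0,0,0,0,0,-3,0,0,0],
)

```text
t: 9.5
eef_pos: [0.5039, -0.1679, 0.0577]
eef_rot: [3.141, 0.001, 1.285]
force: [-9.0, 2.1, 32.8]
grip_width: 0.0004
gripper_force: 16.6
```

A hard stop at z = 0.0577. I'll release slowly and check the spring range is 6 mm.

Request:
drive_tool(
  series=[0,0,0,2,0,0,0,0,0,0,3,0,0,0,0,0,0,3,0,0,0],
)

```text
t: 9.88
eef_pos: [0.5037, -0.1678, 0.0595]
eef_rot: [3.141, 0.0, 1.285]
force: [0.1, -1.0, 4.9]
grip_width: 0.0006
gripper_force: 2.1
```

Request:
drive_tool(
  series=[0,0,0,2,0,0,0,0,0,0,2,0,0,0],
)

```text
t: 10.12
eef_pos: [0.5037, -0.1678, 0.0615]
eef_rot: [3.141, 0.0, 1.285]
force: [0.4, -0.6, 3.2]
grip_width: 0.0006
gripper_force: 1.5
```

Request:
drive_tool(
  series=[0,0,0,2,0,0,0,0,0,0,2,0,0,0],
)

```text
t: 10.38
eef_pos: [0.5036, -0.1678, 0.0635]
eef_rot: [3.142, 0.0, 1.285]
force: [-0.3, -0.1, 1.3]
grip_width: 0.0005
gripper_force: 0.9
```

Request:
drive_tool(
  series=[0,0,0,2,0,0,0,0,0,0,2,0,0,0],
)

```text
t: 10.62
eef_pos: [0.5034, -0.1677, 0.0654]
eef_rot: [-3.141, 0.0, 1.285]
force: [-0.9, 0.1, 0.2]
grip_width: 0.0004
gripper_force: 0.0
```

The spring runs from about 0.064 to 0.0577, which is the full 6 mm travel. I'll lift clear and hand in.

Request:
drive_tool(
  series=[0,0,0,20,0,0,0,0,0,0,60,0,0,0,0,0,0,110,0,0,0,0,0,0,120,0,0,0,0,0,0,120,0,0,0],
)

```text
t: 11.25
eef_pos: [0.5035, -0.1679, 0.1854]
eef_rot: [3.141, 0.0, 1.285]
force: [0.1, -0.3, -1.6]
grip_width: 0.0004
gripper_force: 0.0
```

Run:
```python
from h import *
s=r.get_state(); print(s["t"],s["eef_pos"],s["force"]); print(r.finish_job())
```

```text
11.25 [ 0.50349155 -0.16793762  0.1853501 ] [ 0.11746762 -0.30413871 -1.56268391]
the job is handed in; nothing more can be done
None
```

I pushed the selector one click clockwise from position 3 to position 4, pressed the larger button fully down (about 6 mm, peak reading 33 N at its stop) and let it come up, then lifted clear and handed the job in at 11.25 s; no verdict was returned.

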